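# Put the reagent bottles back in their drip trays

### The job

Put the four glass bottles standing about the bench back in the wooden drip trays: the two dropper bottles with red bulbs belong in the square trays and the two plain bottles without bulbs in the round trays, in each case the wider bottle in the larger tray. Carry each bottle upright and stand it flat on the floor of its tray, inside the rim. Leave the white porcelain dish and the spot plate where they are.

Things in the scene. Friction and masses are not known exactly. Their poses are not given: they have to be found in the camera images.
- dropper_large: The larger amber glass dropper bottle: round body 54 mm wide, 135 mm tall in all. On top a black collar (30 mm wide, 85 to 101 mm up) and above it a rigid red bulb about 17 mm wide from 101 to 135 mm up, a good place to pinch. 0.05 to 0.08 kg. Origin: centre of its underside, z up.
- dropper_small: The smaller amber glass dropper bottle: round body 41 mm wide, 109 mm tall in all. On top a black collar (26 mm wide, 59 to 75 mm up) and above it a rigid red bulb about 15 mm wide from 75 to 109 mm up, a good place to pinch. 0.04 to 0.07 kg. Origin: centre of its underside, z up.
- bottle_clear: The plain clear glass bottle, open neck, no bulb: round body 52 mm wide, straight from the foot to about 45 mm up, tapering to the neck above, 88 mm tall. 0.07 to 0.12 kg. Grasp the body across its width. Origin: centre of its underside, z up.
- bottle_grey: The plain grey glass bottle, open neck, no bulb: round body 37 mm wide, straight from the foot to about 42 mm up, tapering to the neck above, 78 mm tall. 0.04 to 0.07 kg. Grasp the body across its width. Origin: centre of its underside, z up.
- square_large: Square light-wood drip tray with a cork floor, fixed to the table, the larger of the two square ones. Inside 70 mm, outside 82 mm, rim 12 mm high, cork floor 5 mm above the table. Origin: centre of its underside on the table, z up; x and y run along its sides.
- square_small: Square light-wood drip tray with a cork floor, fixed to the table, the smaller of the two square ones. Inside 57 mm, outside 69 mm, rim 12 mm high, cork floor 5 mm above the table. Origin: centre of its underside on the table, z up; x and y run along its sides.
- round_large: Round light-wood drip tray with a cork floor, fixed to the table, the larger of the two round ones. Inside 68 mm, outside 80 mm, rim 12 mm high, cork floor 5 mm above the table. Origin: centre of its underside on the table, z up.
- round_small: Round light-wood drip tray with a cork floor, fixed to the table, the smaller of the two round ones. Inside 54 mm, outside 66 mm, rim 12 mm high, cork floor 5 mm above the table. Origin: centre of its underside on the table, z up.
- dish: Bystander: loose white porcelain evaporating dish, 70 mm wide, 30 mm high; stays where it is. Origin: centre of its underside.
- spot_plate: Bystander: loose white porcelain plate with six wells, 57 mm (its x) by 83 mm (its y), 11 mm high; stays where it is. Origin: centre of its underside.
Things that resemble listed ones, but are neither listed nor needed, are in the scene too. Leave any blue look-alike of the bottle_grey alone. What is shaped like the dropper_small but blue is not meant.

How it is judged:
By the outcome, as a careful person would: the job done as asked, in the order asked, and still so for the second after the job is handed in, with the robot touching nothing.
It also fails if it takes over 128 s, if anything falls off the work surface, if the arm or the gripper's body presses on something with over 40 N, if the wrist force passes 120 N, or if a joint passes its speed limit or range.

### The arm

A 6-joint arm with a two-finger parallel gripper is mounted at the origin on a cart in front of the work surface, level with it; the furniture and walls round the work are solid. World frame = base frame: x ahead of the robot, y to its left, z up, the work surface at z = 0. Lengths are in mm, angles in rad, forces in N, time in s.
With the tool pointing down it reaches from about 400 to 925 mm from the base axis. Payload 12.5 kg.
Tool frame: the origin (TCP) lies midway between the tips of the shut fingers; the grasp point (between the pads) lies 19 mm behind it; z points along the fingers, y is the direction in which the jaws open and shut (so a half turn about z gives the same grasp; the last joint's range is limited). The gripper opens to 95 mm and grips with 3 to 60 N. Pads are 20 mm wide; open, the fingers measure 119 mm over their backs; the gripper's body (75 mm by 180 mm) begins 59 mm behind the grasp point.
Start: joints at [-1.422, 0.491, 1.559, -0, 1.092, -0.106], TCP at [157.555, -604.833, 214.661] pointing down, gripper open.
Joint ranges: [-3.1, 3.1], [-0.84, 2.19], [0.05, 2.79], [-1.13, 4.28], [0.06, 2.93], [-2.69, 2.69]. Speed limits (rad/s): [2.22, 2.22, 2.79, 3.14, 3.14, 3.14].

### API

Orientations are given as [roll, pitch, yaw] about the fixed x, y, z axes, in that order (R = Rz(yaw) Ry(pitch) Rx(roll)).
In Python, from cell import * gives the robot as it stands. The module is installed in compiled form; this text tells all that it offers.
- The arm moves only by the tool carry_out, never from a script. Its argument "moves" is a list of rows, each an object of numbers: "dx", "dy", "dz": the shift along the tool's x, y, z in m; "twist": the turn about the tool's z in degrees. A call has 1 to 5 rows; each row is the pose to reach, as a shift and turn from the pose commanded when the call began, along the tool's axes at that moment; what a row does not reach only later rows make up. A row lasts 1/10 s, in which the tool goes at most 50 mm and 8.59 degrees, less where a joint would pass 70% of its speed; a pose out of reach is approached as far as the arm can. A call with a gripper value outside its range is refused whole. "grip" is the finger opening in m, from 0 to 0.0951, set as the call begins (left out, the last holds). The fingers move at their own pace and stop on an object; the grip force is fixed at half the most. Time passes only in rows, so rows that repeat a pose let the fingers close. It gives the time, the measured TCP pose, the force and the opening at its end, in the units of the state.
- state(): the state, without advancing time (a new reading comes with each control period).
- read_camera(name): name is "scene" or "side" or "wrist"; returns (picture, depth): 420x560x3 uint8, red, green, blue; 420x560 float32, mm along the optical axis (not along the pixel's ray), 0 where there is no reading.
- camera_info(name): a dict with "mtx" (3x3 intrinsics, pixels), "dist_coeffs" ([k1, k2, p1, p2, k3] as OpenCV has them; the pictures are not rectified), "R" (3x3) and "t" (3): a world point X has camera coordinates R X + t. Camera axes: x right, y down, z forward; pixel columns grow to the right and rows downward; lengths in mm; the calibration is good to about 2 mm. A picture is of the moment at which its call begins: read the wrist's pose just before it. camera_info takes no time and is no camera call; for the wrist camera it gives the pose at the moment of the call.
- job_done(): hands the job in, once; it reports no verdict.
The state is a dict: "t": time; "joints": joint angles; "qvel": joint speeds; "tau": joint torques, N m; "eef_pos": TCP position; "tcp_rot": TCP orientation; "ft_force": force on the tool from outside, world axes, zero at the start; "moment": the same for the moment, N m; "opening": opening from 0.0 (shut) to 1.0 (fully open).
Only numpy, scipy, OpenCV 4.12 (cv2) and the standard library are available. Lean on these libraries where they do the work, as an engineer would, in place of code of your own. Each camera call takes 0.05 s, during which the arm holds its last target. There are 200 camera calls.

## Working session

There is one attempt and no reset: what is moved stays moved. The work goes in short steps, Python scripts to look and compute and a tool call to move; the robot and the scene stay as the last step left them, time stands still between calls to the robot, and variables do not carry over. Pictures are saved under pics/ and viewed, about 12 in all and at most 16, crops included, and the job is handed in when it is done.

Besides the shell and the picture viewer there is one more tool, called after "Request:" as name(argument=value, ...) on one line, values as JSON. carry_out: Moves the arm, as the interface text tells. Its arguments: {"type":"object","properties":{"moves":{"type":"array","items":{"type":"object","properties":{"dx":{"type":"number"},"dy":{"type":"number"},"dz":{"type":"number"},"twist":{"type":"number"}}}},"grip":{"type":"number"}},"required":["moves"]}

```bash
mkdir -p pics; cat > h.py <<'E'
from cell import *
import numpy as np, cv2
def save(im,n): cv2.imwrite('pics/'+n,cv2.cvtColor(im,cv2.COLOR_RGB2BGR))
def world(ci,uv,depth):
    uv=np.asarray(uv,float).reshape(-1,1,2)
    n=cv2.undistortPoints(uv,np.array(ci['mtx'],float),np.array(ci['dist_coeffs'],float)).reshape(-1,2)
    p=np.c_[n,np.ones(len(n))]*np.asarray(depth,float).reshape(-1,1)
    return (p-np.array(ci['t']).ravel())@np.array(ci['R'])
def plane(ci,uv,z):
    a=world(ci,uv,np.ones(len(uv)));R=np.array(ci['R']);c=-R.T@np.array(ci['t']).ravel()
    d=a-c; return c+d*((z-c[2])/d[:,2])[:,None]
E
python3 - <<'E'
from h import *
s=state();print(s)
for n in ('scene','side'):
    ci=camera_info(n);im,d=read_camera(n);save(im,n+'0.png');np.savez(n+'0.npz',im=im,d=d)
    R=np.array(ci['R']);print(n,-R.T@np.array(ci['t']).ravel(),R[2],ci['mtx'],ci['dist_coeffs'])
E
```

```text
{'t': 0.0, 'joints': array([-1.42162595e+00,  4.91576472e-01,  1.55946412e+00, -5.97419269e-06,
        1.09171972e+00, -1.05581692e-01]), 'qvel': array([-3.45898974e-05,  1.14874827e-03, -2.03804207e-04, -2.61221864e-04,
        1.12419301e-03,  9.41380156e-04]), 'tau': array([-1.27389278e-03, -6.12649012e+01, -2.58183253e+01,  6.92481827e-02,
        4.82446072e-02, -1.12780137e-04]), 'eef_pos': array([ 157.49675154, -604.56528123,  214.04619876]), 'tcp_rot': array([-3.14043094e+00, -1.17785309e-04,  2.54754758e-01]), 'ft_force': array([ 0.40210799,  0.19786538, -0.60526739]), 'moment': array([-0.00048251,  0.03086178, -0.01763181]), 'opening': 1.0043447201073359}
scene [-127.9000561   803.86072296  755.06488887] [ 0.51668652 -0.62833157 -0.5815793 ] [[412.3922157    0.         281.1444507 ]
 [  0.         412.3922157  204.63665547]
 [  0.           0.           1.        ]] [-0.02681635  0.          0.          0.          0.        ]
side [124.16233639 632.90113379 532.47677456] [ 0.44555504 -0.68833364 -0.57243122] [[381.3945655    0.         277.7772902 ]
 [  0.         381.3945655  208.40955347]
 [  0.           0.           1.        ]] [0.02292071 0.         0.         0.         0.        ]
```

View pics/scene0.png

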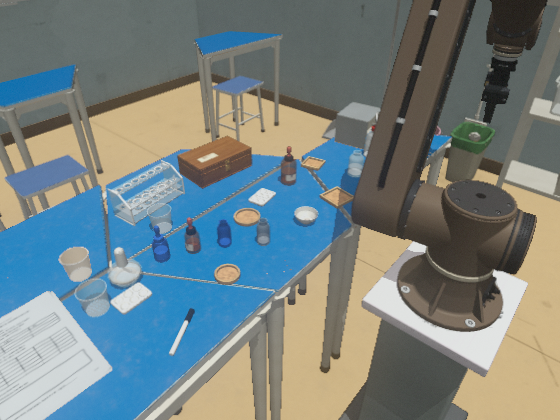

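View pics/side0.png

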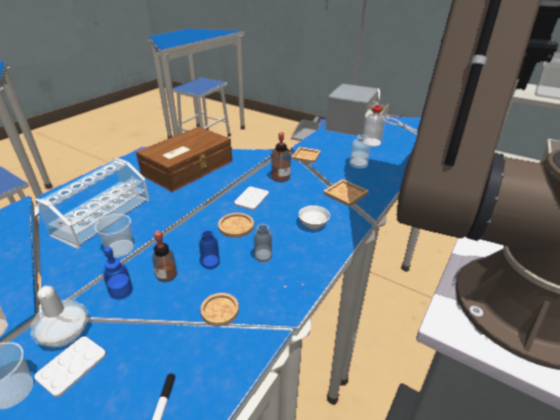

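Side picture: dropper_large (282,160), dropper_small (163,258), blue look-alikes at (116,275) and (209,248), bottle_grey (263,243), and bottle_clear (360,152). Behind the clear bottle is another clear vessel with a red top, (374,127). The trays are square (307,155) and (346,192), and round (236,224) and (220,308). Next I measure them.

```bash
python3 - <<'E'
from h import *
for n in ('side','scene'):
    f=np.load(n+'0.npz');im,d=f['im'],f['d'];ci=camera_info(n)
    hsv=cv2.cvtColor(im,cv2.COLOR_RGB2HSV)
    v,u=np.mgrid[:420,:560]; P=world(ci,np.c_[u.ravel(),v.ravel()],d.ravel()).reshape(420,560,3)
    ws=(d>0)&(P[...,0]>150)&(P[...,0]<1000)&(P[...,2]>-15)&(P[...,2]<200)&(P[...,1]<450)
    # non-blue-table: trays
    H,S,V=hsv[...,0],hsv[...,1],hsv[...,2]
    for nm,m in (('wood',(H>8)&(H<28)&(S>70)&(V>110)&(P[...,2]<30)),('red',((H<8)|(H>172))&(S>120)&(V>90)&(P[...,2]>60)),('high',P[...,2]>20),('flat',(P[...,2]>4)&(S<70)&(P[...,2]<40))):
        k,l,st,c=cv2.connectedComponentsWithStats((m&ws).astype(np.uint8))
        for i in range(1,k):
            if st[i,4]<25: continue
            Q=P[l==i];print(n,nm,st[i].tolist(),'med',np.median(Q,0).round(),'lo',np.percentile(Q,2,0).round(),'hi',np.percentile(Q,98,0).round())
            if nm=='wood':
                uv=np.argwhere(l==i)[:,::-1];q=plane(ci,uv,12)[:,:2].astype(np.float32);r=cv2.minAreaRect(q);print('   rect',np.round(r[0]),np.round(r[1]),round(r[2]),'circ',cv2.minEnclosingCircle(q))
E
```

```text
side wood [293, 148, 27, 14, 265] med [ 618. -282.    8.] lo [ 580. -314.    4.] hi [ 649. -243.   15.]
   rect [ 615. -274.] [70. 81.] 12 circ ((614.8433837890625, -276.41314697265625), 46.124305725097656)
side wood [325, 180, 42, 24, 545] med [ 431. -157.    7.] lo [ 388. -196.    4.] hi [ 469. -111.   15.]
   rect [ 429. -154.] [84. 84.] 78 circ ((429.4445495605469, -153.9787139892578), 54.934356689453125)
side wood [219, 214, 34, 23, 606] med [577. 107.   7.] lo [539.  74.   5.] hi [611. 146.  14.]
   rect [574. 113.] [74. 82.] 36 circ ((573.6873779296875, 111.81922912597656), 41.77477264404297)
side wood [201, 294, 37, 31, 919] med [449. 315.   7.] lo [419. 286.   5.] hi [477. 345.  14.]
   rect [448. 316.] [63. 66.] 34 circ ((447.74725341796875, 316.5202941894531), 34.63908004760742)
side red [373, 106, 9, 7, 48] med [ 486. -475.  119.] lo [ 477. -493.  111.] hi [ 500. -468.  126.]
side red [279, 132, 4, 13, 35] med [ 609. -129.  126.] lo [ 607. -133.  105.] hi [ 616. -124.  135.]
side red [156, 232, 7, 16, 67] med [588. 306.  98.] lo [585. 302.  76.] hi [592. 309. 109.]
side h
[... 5527 characters left out ...]
192.    4.] hi [ 405. -113.   13.]
scene flat [295, 206, 23, 18, 298] med [443.  -9.  19.] lo [403. -29.   4.] hi [466.  37.  30.]
scene flat [235, 208, 26, 18, 96] med [573.  97.   9.] lo [537.  70.   4.] hi [614. 149.  13.]
scene flat [151, 220, 21, 13, 123] med [707. 312.  25.] lo [702. 287.   6.] hi [731. 331.  39.]
scene flat [258, 234, 11, 10, 93] med [456. 171.  24.] lo [448. 156.   8.] hi [470. 177.  39.]
scene flat [185, 240, 15, 12, 113] med [577. 317.  24.] lo [570. 298.  11.] hi [595. 325.  39.]
scene flat [217, 265, 23, 9, 39] med [468. 295.   9.] lo [426. 283.   4.] hi [478. 325.  13.]
scene flat [216, 275, 24, 9, 43] med [425. 334.   7.] lo [415. 302.   4.] hi [456. 347.  12.]
```

Candidates (side picture pixels):
- **dropper_small:** amber with a red bulb (163,258). The blue dropper (116,275) is excluded.
- **dropper_large:** amber with a red bulb (282,160).
- **bottle_grey:** grey (263,243). The blue bottle (209,248) is excluded.
- **bottle_clear:** open neck, no bulb (360,152). The red-topped clear bottle (374,127) is excluded.

I go above the clear bottle first and check it with the wrist camera.

```bash
cat > go.py <<'E'
import sys
from h import *
from scipy.spatial.transform import Rotation as Ro
s=state();R=Ro.from_euler('xyz',s['tcp_rot']).as_matrix()
print('now',s['eef_pos'].round(1),s['tcp_rot'].round(3),'open',round(s['opening']*95.1,1),'F',s['ft_force'].round(1),'t',round(s['t'],2))
p=s['eef_pos']
a=sys.argv[1:]
for i in range(0,len(a),3):
    q=np.array(list(map(float,a[i:i+3])))
    print(q,'from now, tool m:',((q-p)@R/1000).round(4))
E
python3 go.py 467 -326 260
```

```text
now [ 157.5 -604.6  214.1] [-3.141 -0.     0.255] open 95.1 F [0.7 0.  0.5] t 0.1
[ 467. -326.  260.] from now, tool m: [ 0.3697 -0.1916 -0.0456]
```

```bash
python3 - <<'E'
from h import *
im=np.load('side0.npz')['im'];save(cv2.resize(im[80:330,80:430],None,fx=2.2,fy=2.2,interpolation=cv2.INTER_CUBIC),'crop.png')
E
```

```text
(no output)
```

View pics/crop.png

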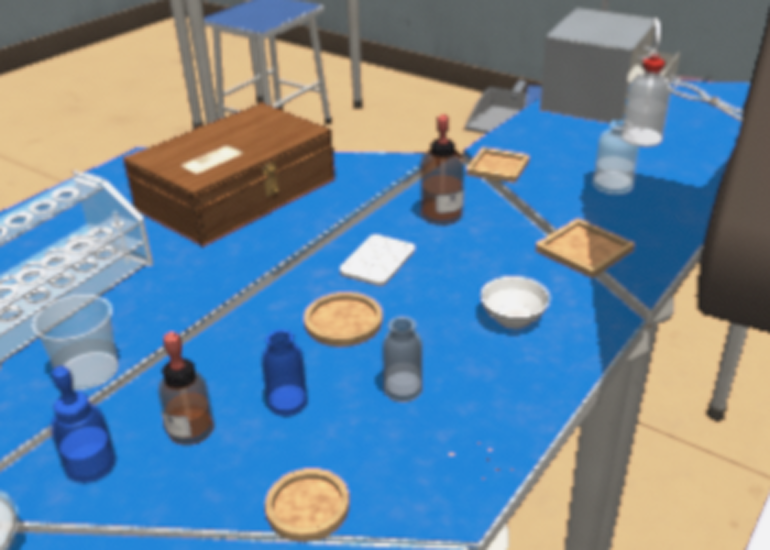

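The crop confirms the choices: clear open-neck bottle (614,158), grey bottle (402,358), amber droppers (442,170) and (185,385), with both blue ones excluded. Moving now.

Request:
carry_out(moves=[{"dx": 0.044, "dy": -0.023, "dz": -0.006}, {"dx": 0.088, "dy": -0.046, "dz": -0.012}, {"dx": 0.132, "dy": -0.069, "dz": -0.018}, {"dx": 0.176, "dy": -0.092, "dz": -0.024}, {"dx": 0.22, "dy": -0.115, "dz": -0.03}])

```text
schema error: expected keys dx, dy, dz, twist
```

Request:
carry_out(moves=[{"dx": 0.044, "dy": -0.023, "dz": -0.004}, {"dx": 0.088, "dy": -0.046, "dz": -0.008}, {"dx": 0.132, "dy": -0.069, "dz": -0.012}, {"dx": 0.15, "dy": -0.077, "dz": -0.015}, {"dx": 0.15, "dy": -0.077, "dz": -0.015}])

```text
schema error: expected keys dx, dy, dz, twist
```

```bash
cat > wr.py <<'E'
import sys
from h import *
ci=camera_info('wrist');im,d=read_camera('wrist')
if len(sys.argv)>1: save(im,sys.argv[1])
np.savez('w.npz',im=im,d=d)
v,u=np.mgrid[:420,:560];P=world(ci,np.c_[u.ravel(),v.ravel()],d.ravel()).reshape(420,560,3)
m=(d>0)&(P[...,2]>3)&(P[...,2]<170)
R=np.array(ci['R']);print('cam',(-R.T@np.array(ci['t']).ravel()).round(),'fwd',R[2].round(2), 'table z',np.median(P[...,2][(abs(P[...,2])<12)]).round(1))
k,l,st,c=cv2.connectedComponentsWithStats(m.astype(np.uint8))
for i in range(1,k):
    if st[i,4]<150: continue
    Q=P[l==i];print(st[i].tolist(),'lo',np.percentile(Q,1,0).round(),'hi',np.percentile(Q,99,0).round())
    zt=np.percentile(Q[:,2],99); T=Q[Q[:,2]>zt-(6 if zt>20 else 3.5)]
    print('   top circ',[np.round(x,1) for x in cv2.minEnclosingCircle(T[:,:2].astype(np.float32))],'mid',((T.min(0)+T.max(0))/2).round(1))
E
python3 wr.py w1.png; python3 go.py
```

```text
cam [ 226. -588.  383.] fwd [-0.24 -0.06 -0.97] table z -0.4
now [ 157.5 -604.6  214.2] [-3.141 -0.     0.255] open 95.0 F [-0.2 -0.5 -0.5] t 0.15
```

View pics/w1.png

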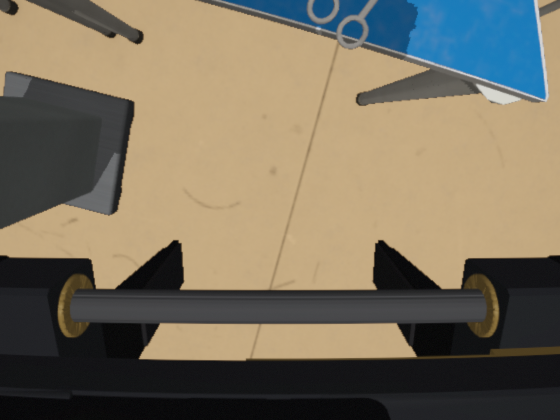

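The rows need all four keys, so nothing moved. The picture (4 viewed) shows only the floor, the table edge and the fingers. Repeating with twist included.

Request:
carry_out(moves=[{"dx": 0.044, "dy": -0.023, "dz": -0.006, "twist": 0}, {"dx": 0.088, "dy": -0.046, "dz": -0.012, "twist": 0}, {"dx": 0.132, "dy": -0.069, "dz": -0.018, "twist": 0}, {"dx": 0.176, "dy": -0.092, "dz": -0.024, "twist": 0}, {"dx": 0.22, "dy": -0.115, "dz": -0.03, "twist": 0}])

```text
t: 0.65
eef_pos: [342.6, -436.6, 244.8]
tcp_rot: [-3.142, 0.0, 0.255]
ft_force: [0.4, -0.8, 0.3]
opening: 0.997
```

```bash
python3 go.py 467 -326 260; python3 wr.py
```

```text
now [ 342.6 -436.6  244.8] [-3.142  0.     0.255] open 94.8 F [ 0.4 -0.8  0.3] t 0.65
[ 467. -326.  260.] from now, tool m: [ 0.1483 -0.0757 -0.0152]
cam [ 411. -419.  414.] fwd [-0.24 -0.06 -0.97] table z -0.2
[0, 0, 93, 91, 5699] lo [ 387. -202.    3.] hi [ 468. -114.   13.]
   top circ [array([ 430.1, -157.8]), np.float64(56.6)] mid [ 427.4 -157.5   11.7]
[166, 0, 66, 67, 3370] lo [ 444. -353.    7.] hi [ 490. -305.   88.]
   top circ [array([ 469.2, -327. ]), np.float64(15.3)] mid [ 469.6 -327.    86.3]
[330, 0, 230, 92, 16435] lo [ 464. -648.   13.] hi [ 560. -456.  162.]
   top circ [array([ 504.6, -507.4]), np.float64(22.7)] mid [ 504.6 -507.4  161.2]
[484, 119, 30, 51, 464] lo [ 419. -680.    3.] hi [ 475. -661.   11.]
   top circ [array([ 445.2, -669.7]), np.float64(8.5)] mid [ 445.4 -669.6    9.6]
[186, 161, 202, 52, 1039] lo [ 335. -564.    3.] hi [ 344. -335.    7.]
   top circ [array([ 340.6, -449.5]), np.float64(118.1)] mid [ 339.7 -449.5    5.7]
[378, 185, 23, 22, 393] lo [ 351. -570.    5.] hi [ 372. -549.   22.]
   top circ [array([ 361. , -559.9]), np.float64(12.3)] mid [ 361.4 -559.5   19.9]
```

Request:
carry_out(moves=[{"dx": 0.037, "dy": -0.0186, "dz": 0.02, "twist": 0}, {"dx": 0.075, "dy": -0.037, "dz": 0.04, "twist": 0}, {"dx": 0.112, "dy": -0.056, "dz": 0.06, "twist": 0}, {"dx": 0.1495, "dy": -0.0743, "dz": 0.08, "twist": 0}, {"dx": 0.1495, "dy": -0.0743, "dz": 0.12, "twist": 0}])

```text
t: 1.2
eef_pos: [471.0, -326.4, 125.4]
tcp_rot: [3.138, -0.003, 0.259]
ft_force: [0.2, -0.8, -0.9]
opening: 1.0
```

```bash
python3 go.py 468.5 -327 17
```

```text
now [ 471.  -326.4  125.4] [ 3.138e+00 -3.000e-03  2.590e-01] open 95.1 F [ 0.2 -0.8 -0.9] t 1.2
[ 468.5 -327.    17. ] from now, tool m: [-0.0029 -0.0005  0.1084]
```

Request:
carry_out(moves=[{"dx": 0, "dy": 0, "dz": 0.025, "twist": 0}, {"dx": 0, "dy": 0, "dz": 0.055, "twist": 0}, {"dx": 0, "dy": 0, "dz": 0.085, "twist": 0}, {"dx": 0, "dy": 0, "dz": 0.108, "twist": 0}, {"dx": 0, "dy": 0, "dz": 0.108, "twist": 0}])

```text
t: 1.7
eef_pos: [466.2, -327.6, 13.9]
tcp_rot: [-3.137, 0.003, 0.255]
ft_force: [-0.3, -0.4, 1.6]
opening: 1.002
```

Request:
carry_out(moves=[{"dx": 0, "dy": 0, "dz": 0, "twist": 0}, {"dx": 0, "dy": 0, "dz": 0, "twist": 0}, {"dx": 0, "dy": 0, "dz": 0, "twist": 0}, {"dx": 0, "dy": 0, "dz": 0, "twist": 0}, {"dx": 0, "dy": 0, "dz": 0, "twist": 0}], grip=0.035)

```text
t: 2.2
eef_pos: [467.5, -328.7, 17.2]
tcp_rot: [3.141, -0.001, 0.255]
ft_force: [0.0, 0.5, 0.5]
opening: 0.633
```

Request:
carry_out(moves=[{"dx": 0, "dy": 0, "dz": 0, "twist": 0}, {"dx": 0, "dy": 0, "dz": 0, "twist": 0}, {"dx": 0, "dy": 0, "dz": -0.01, "twist": 0}, {"dx": 0, "dy": 0, "dz": -0.03, "twist": 0}, {"dx": 0, "dy": 0, "dz": -0.06, "twist": 0}])

```text
t: 2.7
eef_pos: [466.8, -328.1, 76.6]
tcp_rot: [-3.139, 0.002, 0.255]
ft_force: [1.4, -0.6, -0.1]
opening: 0.54
```

Request:
carry_out(moves=[{"dx": 0.01, "dy": -0.02, "dz": -0.035, "twist": 0}, {"dx": 0.02, "dy": -0.05, "dz": -0.07, "twist": 0}, {"dx": 0.03, "dy": -0.085, "dz": -0.1, "twist": 0}, {"dx": 0.045, "dy": -0.125, "dz": -0.12, "twist": 0}, {"dx": 0.06, "dy": -0.165, "dz": -0.12, "twist": 0}])

```text
t: 3.2
eef_pos: [484.5, -152.8, 199.9]
tcp_rot: [3.138, -0.004, 0.254]
ft_force: [1.4, 0.2, -1.3]
opening: 0.543
```

Request:
carry_out(moves=[{"dx": 0.015, "dy": -0.045, "dz": 0, "twist": 0}, {"dx": 0.03, "dy": -0.09, "dz": 0, "twist": 0}, {"dx": 0.045, "dy": -0.135, "dz": 0, "twist": 0}, {"dx": 0.06, "dy": -0.18, "dz": 0, "twist": 0}, {"dx": 0.075, "dy": -0.22, "dz": 0, "twist": 0}])

```text
t: 3.7
eef_pos: [500.5, 80.2, 197.3]
tcp_rot: [3.141, -0.0, 0.255]
ft_force: [1.2, -1.3, -1.3]
opening: 0.544
```

```bash
python3 wr.py w2.png; python3 go.py 575 110 24
```

```text
cam [569.  97. 367.] fwd [-0.24 -0.06 -0.97] table z -0.2
[0, 0, 96, 61, 3807] lo [574. 282.   5.] hi [613. 311. 105.]
   top circ [array([593.9, 302.1]), np.float64(7.2)] mid [593.9 299.2 103.5]
[229, 60, 84, 87, 5425] lo [542.  71.   3.] hi [616. 145.  12.]
   top circ [array([579. , 107.9]), np.float64(39.8)] mid [579.  108.   11.4]
[346, 60, 93, 71, 5328] lo [586. -42.   4.] hi [647.  40.  11.]
   top circ [array([617.1,  -1.2]), np.float64(47.4)] mid [616.2  -1.4  10.1]
[89, 83, 69, 44, 2400] lo [530. 213.   5.] hi [564. 248.  78.]
   top circ [array([545.9, 230.8]), np.float64(12.5)] mid [545.9 230.9  75.7]
[487, 106, 73, 66, 3925] lo [ 588. -132.    4.] hi [ 638. -106.   86.]
   top circ [array([ 610.6, -124.3]), np.float64(21.3)] mid [ 610.4 -121.1   83.9]
[12, 147, 66, 65, 3167] lo [422. 281.   3.] hi [484. 343.  13.]
   top circ [array([452. , 313.6]), np.float64(33.6)] mid [452.2 313.   11.2]
[163, 183, 52, 51, 1930] lo [453. 139.   6.] hi [488. 173.  78.]
   top circ [array([469.4, 157.3]), np.float64(12.7)] mid [469.  157.4  76. ]
[341, 242, 30, 34, 277] lo [447. -29.  12.] hi [471.   7.  30.]
   top circ [array([457.7, -10.6]), np.float64(23.1)] mid [458.  -10.6  27.9]
now [500.9  84.6 197.3] [-3.14e+00 -1.00e-03  2.57e-01] open 51.0 F [-2.6  3.4 -2. ] t 3.75
[575. 110.  24.] from now, tool m: [ 0.0779 -0.0055  0.1734]
```

View pics/w2.png

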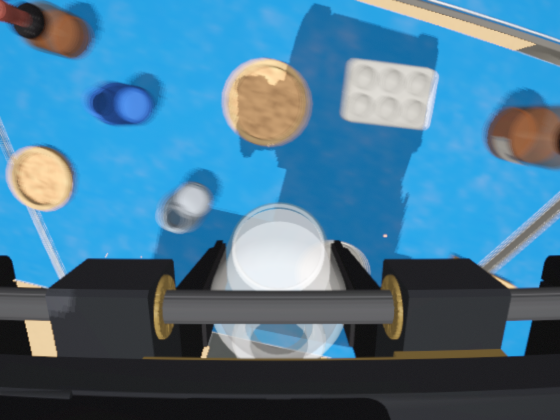

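The bottle is held upright (275,270), and the round_large tray at (267,102) is clear of it. The arm was still settling, so I measure again at rest.

```bash
python3 wr.py|grep -A1 -E "lo|cam"; python3 go.py 576 110 24
```

```text
cam [569. 102. 367.] fwd [-0.24 -0.06 -0.97] table z -0.2
[0, 0, 101, 62, 3900] lo [574. 282.   5.] hi [613. 366. 107.]
   top circ [array([593.9, 302.3]), np.float64(7.3)] mid [593.9 301.5 105.6]
[234, 62, 84, 87, 5424] lo [542.  71.   3.] hi [616. 145.  12.]
   top circ [array([578.9, 107.9]), np.float64(39.8)] mid [578.9 107.8  11.2]
[350, 63, 94, 70, 5305] lo [586. -42.   4.] hi [646.  41.  11.]
   top circ [array([615.6,  -0.9]), np.float64(47.4)] mid [616.   -1.4  10.3]
[95, 85, 68, 44, 2362] lo [530. 212.   5.] hi [564. 248.  78.]
   top circ [array([546. , 230.9]), np.float64(12.4)] mid [546.  231.1  76. ]
[492, 109, 68, 66, 3633] lo [ 588. -131.    5.] hi [ 638. -106.   85.]
   top circ [array([ 610. , -120.8]), np.float64(22.2)] mid [ 610.  -118.9   82.8]
[16, 149, 66, 64, 3166] lo [422. 281.   3.] hi [483. 343.  13.]
   top circ [array([452.2, 313.4]), np.float64(33.4)] mid [452.1 313.1  11.2]
[168, 184, 51, 52, 1903] lo [453. 139.   5.] hi [488. 172.  78.]
   top circ [array([469. , 157.2]), np.float64(12.5)] mid [468.9 157.1  75.5]
[342, 244, 33, 36, 370] lo [444. -29.  10.] hi [471.  10.  30.]
   top circ [array([456.6,  -9.1]), np.float64(24.9)] mid [457.2  -9.2  27.5]
now [500.8  82.  197.1] [-3.141e+00 -1.000e-03  2.590e-01] open 51.5 F [ 0.3 -0.2 -1.5] t 3.8
[576. 110.  24.] from now, tool m: [ 0.0798 -0.0077  0.1732]
```

Request:
carry_out(moves=[{"dx": 0.03, "dy": -0.003, "dz": 0.015, "twist": 0}, {"dx": 0.06, "dy": -0.006, "dz": 0.04, "twist": 0}, {"dx": 0.081, "dy": -0.0065, "dz": 0.07, "twist": 0}, {"dx": 0.081, "dy": -0.0065, "dz": 0.1, "twist": 0}, {"dx": 0.081, "dy": -0.0065, "dz": 0.12, "twist": 0}])

```text
t: 4.3
eef_pos: [577.3, 104.3, 74.7]
tcp_rot: [-3.141, 0.002, 0.255]
ft_force: [0.3, 0.5, -0.4]
opening: 0.54
```

```bash
python3 wr.py w3.png|grep cam; python3 go.py 577.5 109 23
```

```text
cam [646. 122. 244.] fwd [-0.24 -0.06 -0.97] table z -0.2
now [576.1 104.   72.4] [-3.141  0.006  0.255] open 51.6 F [-2.   0.5 -4.2] t 4.35
[577.5 109.   23. ] from now, tool m: [ 0.0029 -0.0044  0.0494]
```

View pics/w3.png

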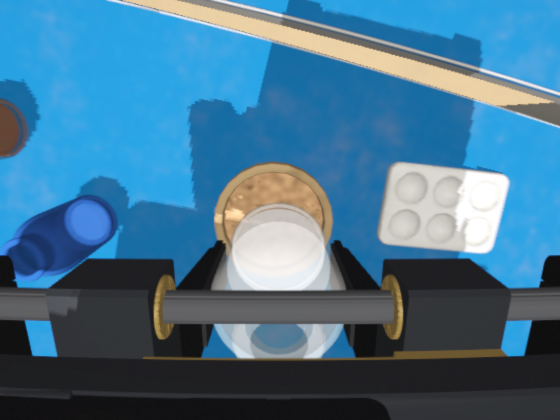

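The tray (273,215) sits about 5 px left of the bottle base (278,250), which agrees with the 4 mm shift in y still to make.

Request:
carry_out(moves=[{"dx": 0.001, "dy": -0.004, "dz": 0.0, "twist": 0}, {"dx": 0.001, "dy": -0.004, "dz": 0.02, "twist": 0}, {"dx": 0.001, "dy": -0.004, "dz": 0.04, "twist": 0}, {"dx": 0.001, "dy": -0.004, "dz": 0.05, "twist": 0}, {"dx": 0.001, "dy": -0.004, "dz": 0.053, "twist": 0}])

```text
t: 4.85
eef_pos: [577.9, 108.8, 24.0]
tcp_rot: [3.141, -0.0, 0.255]
ft_force: [0.1, -0.3, -0.6]
opening: 0.541
```

Request:
carry_out(moves=[{"dx": 0, "dy": 0, "dz": 0, "twist": 0}, {"dx": 0, "dy": 0, "dz": 0, "twist": 0}, {"dx": 0, "dy": 0, "dz": 0, "twist": 0}])

```text
t: 5.15
eef_pos: [578.1, 108.9, 24.5]
tcp_rot: [3.141, -0.001, 0.255]
ft_force: [0.3, 0.2, -0.9]
opening: 0.542
```

```bash
python3 - <<'E'
from h import *
f,d=read_camera('side');save(cv2.resize(f[150:290,150:400],None,fx=3,fy=3),'s1.png');print(state()['ft_force'],state()['eef_pos'])
E
```

```text
[-0.71515528  0.15257142 -1.45427362] [578.01180232 108.8748799   24.32336575]
```

View pics/s1.png

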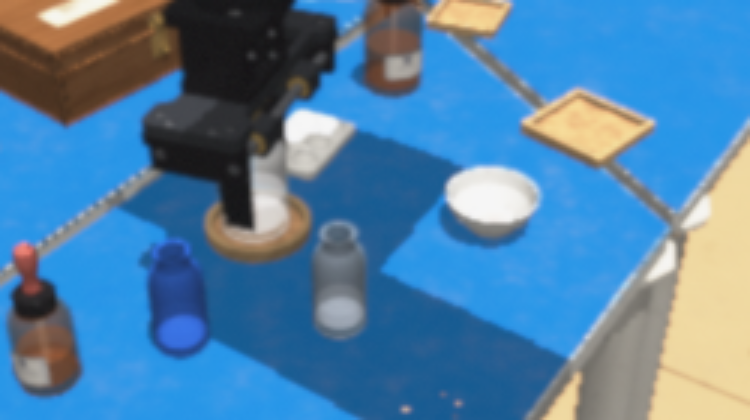

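The clear bottle hangs just over the floor inside the round tray (262,225), and the wrist still feels its weight. I lower it 2 mm and release.

Request:
carry_out(moves=[{"dx": 0, "dy": 0, "dz": 0.001, "twist": 0}, {"dx": 0, "dy": 0, "dz": 0.002, "twist": 0}, {"dx": 0, "dy": 0, "dz": 0.002, "twist": 0}])

```text
t: 5.5
eef_pos: [577.8, 108.9, 21.9]
tcp_rot: [3.141, -0.0, 0.255]
ft_force: [-0.8, 0.0, 3.0]
opening: 0.541
```

Request:
carry_out(moves=[{"dx": 0, "dy": 0, "dz": 0, "twist": 0}, {"dx": 0, "dy": 0, "dz": 0, "twist": 0}, {"dx": 0, "dy": 0, "dz": 0, "twist": 0}, {"dx": 0, "dy": 0, "dz": 0, "twist": 0}, {"dx": 0, "dy": 0, "dz": 0, "twist": 0}], grip=0.08)

```text
t: 6.0
eef_pos: [577.7, 108.9, 21.5]
tcp_rot: [3.141, 0.0, 0.255]
ft_force: [-1.4, 0.3, -0.8]
opening: 0.831
```

Request:
carry_out(moves=[{"dx": 0, "dy": 0, "dz": -0.015, "twist": 0}, {"dx": 0, "dy": 0, "dz": -0.045, "twist": 0}, {"dx": 0, "dy": 0, "dz": -0.09, "twist": 0}, {"dx": 0, "dy": 0, "dz": -0.135, "twist": 0}, {"dx": 0, "dy": 0, "dz": -0.18, "twist": 0}])

```text
t: 6.5
eef_pos: [577.3, 108.9, 204.6]
tcp_rot: [3.141, -0.001, 0.255]
ft_force: [0.2, 0.3, -0.4]
opening: 0.842
```

```bash
python3 go.py 469 158 130; python3 - <<'E'
from h import *
ci=camera_info('side');im,d=read_camera('side')
v,u=np.mgrid[:420,:560];P=world(ci,np.c_[u.ravel(),v.ravel()],d.ravel()).reshape(420,560,3)
for n,x,y in (('clear',577,110),('grey',468,158),('dl',610,-130),('ds',591,304)):
    m=(d>0)&(abs(P[...,0]-x)<45)&(abs(P[...,1]-y)<45)&(P[...,2]>17)&(P[...,2]<140)
    Q=P[m];print(n,Q.min(0).round(),Q.max(0).round());T=Q[Q[:,2]>Q[:,2].max()-8];print(((T.min(0)+T.max(0))/2).round(1))
E
```

```text
now [577.3 108.9 204.6] [ 3.141e+00 -1.000e-03  2.550e-01] open 80.1 F [ 0.2  0.3 -0.4] t 6.5
[469. 158. 130.] from now, tool m: [-0.0925 -0.0749  0.0746]
clear [551.  89.  17.] [599. 138.  96.]
[578.5 110.6  91.6]
grey [449. 145.  17.] [483. 178.  81.]
[467.8 157.9  76.8]
dl [ 585. -149.   17.] [ 637. -104.  136.]
[ 612.1 -130.1  132.3]
ds [570. 287.  17.] [607. 325. 110.]
[591.5 304.1 105.6]
```

The clear bottle is standing in its tray: its top is at about 93 mm, near (578,110). Next is the grey one.

Request:
carry_out(moves=[{"dx": -0.03, "dy": -0.025, "dz": 0, "twist": 0}, {"dx": -0.062, "dy": -0.05, "dz": 0.01, "twist": 0}, {"dx": -0.093, "dy": -0.0745, "dz": 0.03, "twist": 0}, {"dx": -0.093, "dy": -0.0745, "dz": 0.06, "twist": 0}, {"dx": -0.093, "dy": -0.0745, "dz": 0.08, "twist": 0}])

```text
t: 7.05
eef_pos: [467.9, 158.0, 121.5]
tcp_rot: [3.141, -0.001, 0.256]
ft_force: [-0.0, -0.3, -0.6]
opening: 0.845
```

Request:
carry_out(moves=[{"dx": 0, "dy": 0, "dz": 0.02, "twist": 0}, {"dx": 0, "dy": 0, "dz": 0.05, "twist": 0}, {"dx": 0, "dy": 0, "dz": 0.08, "twist": 0}, {"dx": 0, "dy": 0, "dz": 0.1, "twist": 0}, {"dx": 0, "dy": 0, "dz": 0.11, "twist": 0}])

```text
t: 7.55
eef_pos: [468.6, 157.4, 10.7]
tcp_rot: [3.142, 0.001, 0.255]
ft_force: [0.3, -1.0, 1.4]
opening: 0.841
```

Request:
carry_out(moves=[{"dx": 0, "dy": 0, "dz": 0, "twist": 0}, {"dx": 0, "dy": 0, "dz": 0, "twist": 0}, {"dx": 0, "dy": 0, "dz": 0, "twist": 0}, {"dx": 0, "dy": 0, "dz": 0, "twist": 0}, {"dx": 0, "dy": 0, "dz": 0, "twist": 0}], grip=0.022)

```text
t: 8.05
eef_pos: [469.2, 157.6, 12.2]
tcp_rot: [3.141, -0.001, 0.255]
ft_force: [0.1, 0.1, -0.1]
opening: 0.476
```

Request:
carry_out(moves=[{"dx": 0, "dy": 0, "dz": 0, "twist": 0}, {"dx": 0, "dy": 0, "dz": 0, "twist": 0}, {"dx": 0, "dy": 0, "dz": 0, "twist": 0}, {"dx": 0, "dy": 0, "dz": 0, "twist": 0}])

```text
t: 8.45
eef_pos: [469.1, 157.5, 11.9]
tcp_rot: [3.141, -0.001, 0.255]
ft_force: [-1.1, 0.3, 6.2]
opening: 0.387
```

Request:
carry_out(moves=[{"dx": 0, "dy": 0, "dz": -0.01, "twist": 0}, {"dx": 0, "dy": 0, "dz": -0.035, "twist": 0}, {"dx": 0, "dy": 0, "dz": -0.07, "twist": 0}, {"dx": 0.003, "dy": -0.02, "dz": -0.1, "twist": 0}, {"dx": 0.008, "dy": -0.06, "dz": -0.1, "twist": 0}])

```text
t: 8.95
eef_pos: [463.3, 217.4, 115.7]
tcp_rot: [-3.142, -0.006, 0.252]
ft_force: [-0.3, 0.2, -0.7]
opening: 0.384
```

Request:
carry_out(moves=[{"dx": 0.005, "dy": -0.035, "dz": 0, "twist": 0}, {"dx": 0.01, "dy": -0.07, "dz": 0, "twist": 0}, {"dx": 0.0135, "dy": -0.0965, "dz": 0, "twist": 0}, {"dx": 0.0135, "dy": -0.0965, "dz": 0.02, "twist": 0}, {"dx": 0.0135, "dy": -0.0965, "dz": 0.05, "twist": 0}])

```text
t: 9.45
eef_pos: [450.6, 315.7, 62.7]
tcp_rot: [-3.141, -0.003, 0.257]
ft_force: [0.6, -0.2, -1.0]
opening: 0.384
```

```bash
python3 - <<'E'
from h import *
f,d=read_camera('side');save(cv2.resize(f[200:350,130:330],None,fx=3.5,fy=3.5),'s2.png')
E
python3 wr.py|grep cam; python3 go.py 450.5 314.3 17
```

```text
cam [517. 332. 227.] fwd [-0.24 -0.06 -0.97] table z -0.1
now [448.7 313.8  59.5] [3.14  0.005 0.255] open 36.4 F [-0.4  0.1 -0.6] t 9.55
[450.5 314.3  17. ] from now, tool m: [ 0.0021 -0.0001  0.0425]
```

View pics/s2.png

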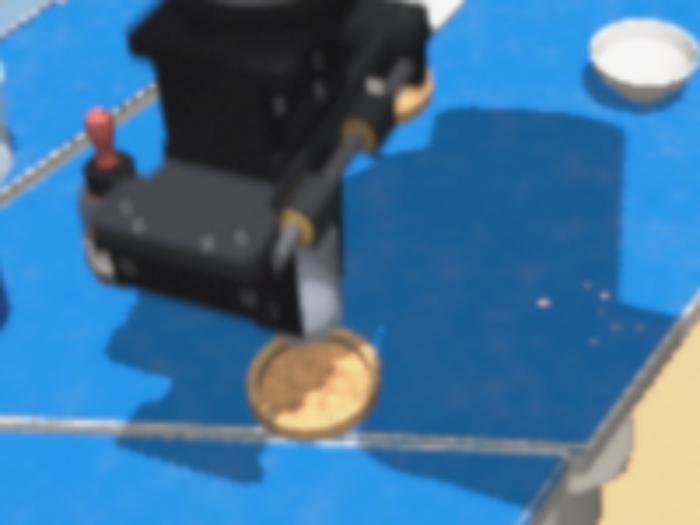

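The grey bottle (320,295) is held above the round_small tray (314,385), and the gripper stays well away from dropper_small. Lowering.

Request:
carry_out(moves=[{"dx": 0, "dy": 0, "dz": 0.015, "twist": 0}, {"dx": 0, "dy": 0, "dz": 0.03, "twist": 0}, {"dx": 0, "dy": 0, "dz": 0.04, "twist": 0}, {"dx": 0, "dy": 0, "dz": 0.042, "twist": 0}, {"dx": 0, "dy": 0, "dz": 0.042, "twist": 0}])

```text
t: 10.05
eef_pos: [450.5, 314.4, 20.1]
tcp_rot: [3.142, -0.0, 0.255]
ft_force: [-0.4, 0.4, -0.6]
opening: 0.385
```

```bash
python3 go.py 450.5 314.3 17;  python3 - <<'E'
from h import *
f,d=read_camera('side');save(cv2.resize(f[200:350,130:330],None,fx=3.5,fy=3.5),'s3.png')
E
```

```text
now [450.5 314.4  20.1] [ 3.142 -0.     0.255] open 36.6 F [-0.4  0.4 -0.6] t 10.05
[450.5 314.3  17. ] from now, tool m: [0.     0.0001 0.0031]
```

View pics/s3.png

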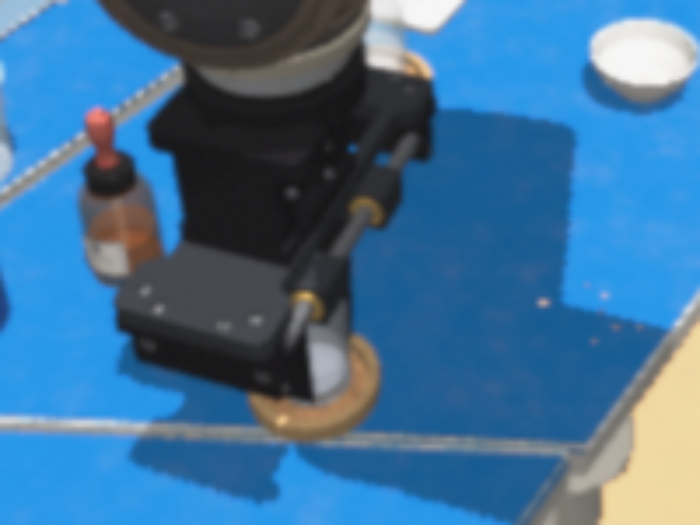

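The bottle is inside the tray. Sideways it is centred, but it may sit a few mm towards the back, so I check with numbers before releasing.

```bash
python3 - <<'E'
from h import *
for n in('side','scene'):
    ci=camera_info(n);im,d=read_camera(n);hsv=cv2.cvtColor(im,cv2.COLOR_RGB2HSV)
    R=np.array(ci['R']);f=R[2,:2]/np.linalg.norm(R[2,:2]);r=np.array([f[1],-f[0]])
    v,u=np.mgrid[:420,:560];P=world(ci,np.c_[u.ravel(),v.ravel()],d.ravel()).reshape(420,560,3)
    near=(d>0)&(np.hypot(P[...,0]-450,P[...,1]-315)<40)
    b=near&(P[...,2]>18)&(P[...,2]<50)&(hsv[...,2]>80)
    t=near&(P[...,2]>9)&(P[...,2]<17)
    for nm,m in(('bottle',b),('rim',t)):
        Q=P[m][:,:2];print(n,nm,m.sum(),'fwd',np.percentile(Q@f,[1,99]).round(1),'right',np.percentile(Q@r,[1,99]).round(1))
    print('tcp fwd,right',np.array([450.5,314.3])@f,np.array([450.5,314.3])@r)
E
```

```text
side bottle 150 fwd [-43.2 -20.4] right [-544.6 -529.2]
side rim 253 fwd [-51.4   5.3] right [-576.8 -516.6]
tcp fwd,right -19.050753650244694 -548.9734135505632
scene bottle 95 fwd [16.5 59.6] right [-545.9 -526. ]
scene rim 112 fwd [10.2 64.3] right [-576.1 -513.8]
tcp fwd,right 43.37198574107414 -547.5889068022435
```

Both cameras put the bottle within about 3 mm of the tray centre. I lower it and release.

Request:
carry_out(moves=[{"dx": 0, "dy": 0, "dz": 0.0015, "twist": 0}, {"dx": 0, "dy": 0, "dz": 0.003, "twist": 0}, {"dx": 0, "dy": 0, "dz": 0.003, "twist": 0}, {"dx": 0, "dy": 0, "dz": 0.003, "twist": 0}])

```text
t: 10.6
eef_pos: [450.4, 314.5, 16.9]
tcp_rot: [-3.142, -0.0, 0.255]
ft_force: [-0.5, 0.3, 5.0]
opening: 0.381
```

Request:
carry_out(moves=[{"dx": 0, "dy": 0, "dz": 0, "twist": 0}, {"dx": 0, "dy": 0, "dz": 0, "twist": 0}, {"dx": 0, "dy": 0, "dz": 0, "twist": 0}, {"dx": 0, "dy": 0, "dz": 0, "twist": 0}, {"dx": 0, "dy": 0, "dz": 0, "twist": 0}], grip=0.065)

```text
t: 11.1
eef_pos: [450.2, 314.4, 16.5]
tcp_rot: [3.141, 0.0, 0.255]
ft_force: [-0.4, -0.1, 0.5]
opening: 0.675
```

Request:
carry_out(moves=[{"dx": 0, "dy": 0, "dz": -0.015, "twist": 0}, {"dx": 0, "dy": 0, "dz": -0.045, "twist": 0}, {"dx": 0, "dy": 0, "dz": -0.09, "twist": 0}, {"dx": 0, "dy": 0, "dz": -0.135, "twist": 0}, {"dx": 0, "dy": 0, "dz": -0.18, "twist": 0}])

```text
t: 11.6
eef_pos: [449.9, 314.2, 198.3]
tcp_rot: [3.141, 0.0, 0.255]
ft_force: [0.6, -0.1, -0.2]
opening: 0.683
```

```bash
python3 go.py 592.5 303 100; python3 wr.py w4.png
```

```text
now [449.9 314.2 198.3] [3.141 0.    0.255] open 65.0 F [ 0.6 -0.1 -0.2] t 11.6
[592.5 303.  100. ] from now, tool m: [0.1352 0.0468 0.0983]
cam [518. 332. 368.] fwd [-0.24 -0.06 -0.97] table z -0.1
[52, 0, 96, 56, 4170] lo [540. 475.   4.] hi [587. 555.  12.]
   top circ [array([564.7, 514.5]), np.float64(46.2)] mid [564.5 515.7  10.5]
[307, 7, 54, 62, 2519] lo [573. 285.   7.] hi [609. 323. 107.]
   top circ [array([593.4, 303.1]), np.float64(6.8)] mid [593.5 303.1 105.3]
[473, 76, 87, 84, 5790] lo [542.  83.   3.] hi [616. 147.  81.]
   top circ [array([577.9, 114.5]), np.float64(21.1)] mid [577.7 118.6  82.2]
[367, 95, 61, 44, 2116] lo [528. 215.   6.] hi [562. 250.  78.]
   top circ [array([546.1, 231.5]), np.float64(12.3)] mid [546.1 231.3  75.5]
[246, 156, 66, 66, 3332] lo [427. 283.   3.] hi [483. 345.  83.]
   top circ [array([450.3, 314.5]), np.float64(12.2)] mid [450.2 314.5  80.6]
[35, 171, 113, 39, 1339] lo [371. 446.   6.] hi [433. 551.  13.]
   top circ [array([400.7, 499.1]), np.float64(60.9)] mid [402.6 499.1  12. ]
[526, 249, 34, 38, 432] lo [419.   4.   3.] hi [467.  39.  30.]
   top circ [array([447.8,  27.8]), np.float64(22.1)] mid [447.8  28.5  27.1]
```

View pics/w4.png

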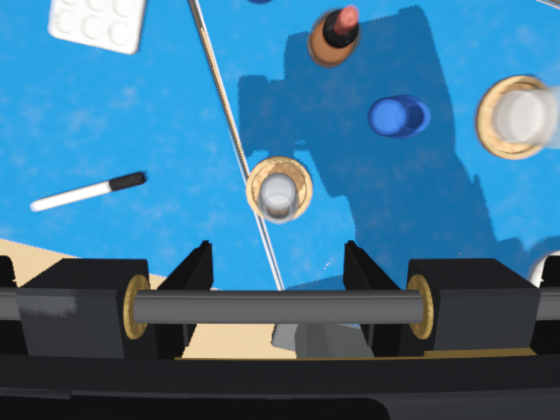

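The grey bottle (278,190) is inside its tray. Next is dropper_small, (592.5,303), pinched with fingertips at z = 78, above its collar.

Request:
carry_out(moves=[{"dx": 0.045, "dy": 0.0155, "dz": 0, "twist": 0}, {"dx": 0.09, "dy": 0.031, "dz": 0, "twist": 0}, {"dx": 0.135, "dy": 0.0465, "dz": 0, "twist": 0}, {"dx": 0.135, "dy": 0.0465, "dz": 0.02, "twist": 0}, {"dx": 0.135, "dy": 0.0465, "dz": 0.05, "twist": 0}], grip=0.05)

```text
t: 12.15
eef_pos: [594.3, 303.1, 146.4]
tcp_rot: [-3.141, -0.003, 0.254]
ft_force: [0.7, 1.0, -0.6]
opening: 0.527
```

Request:
carry_out(moves=[{"dx": 0, "dy": 0, "dz": 0.02, "twist": 0}, {"dx": 0, "dy": 0, "dz": 0.045, "twist": 0}, {"dx": 0, "dy": 0, "dz": 0.065, "twist": 0}, {"dx": 0, "dy": 0, "dz": 0.07, "twist": 0}, {"dx": 0, "dy": 0, "dz": 0.07, "twist": 0}])

```text
t: 12.65
eef_pos: [592.4, 303.3, 75.9]
tcp_rot: [3.141, 0.001, 0.255]
ft_force: [0.5, 0.0, 1.3]
opening: 0.526
```

```bash
python3 go.py 592.5 303.2 78;  python3 - <<'E'
from h import *
f,d=read_camera('side');save(cv2.resize(f[180:330,80:280],None,fx=3.5,fy=3.5),'s4.png')
E
```

```text
now [592.4 303.3  75.9] [3.141e+00 1.000e-03 2.550e-01] open 50.1 F [0.5 0.  1.3] t 12.65
[592.5 303.2  78. ] from now, tool m: [ 0.0001  0.0001 -0.0021]
```

View pics/s4.png

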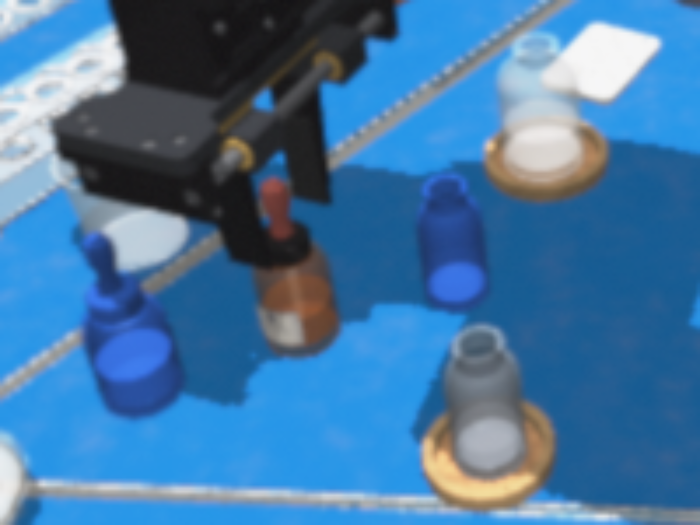

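The fingers straddle the red bulb (275,205), and the clear (540,150) and grey (485,440) bottles stand in their trays. I raise 3 mm to clear the collar, then close.

Request:
carry_out(moves=[{"dx": 0, "dy": 0, "dz": -0.003, "twist": 0}, {"dx": 0, "dy": 0, "dz": -0.003, "twist": 0}, {"dx": 0, "dy": 0, "dz": -0.003, "twist": 0}, {"dx": 0, "dy": 0, "dz": -0.003, "twist": 0}, {"dx": 0, "dy": 0, "dz": -0.003, "twist": 0}], grip=0.006)

```text
t: 13.2
eef_pos: [592.7, 303.4, 79.8]
tcp_rot: [3.142, -0.0, 0.255]
ft_force: [0.2, 0.5, 0.0]
opening: 0.161
```

Request:
carry_out(moves=[{"dx": 0, "dy": 0, "dz": 0, "twist": 0}, {"dx": 0, "dy": 0, "dz": 0, "twist": 0}, {"dx": 0, "dy": 0, "dz": 0, "twist": 0}, {"dx": 0, "dy": 0, "dz": 0, "twist": 0}])

```text
t: 13.6
eef_pos: [592.7, 303.4, 79.7]
tcp_rot: [3.141, -0.0, 0.255]
ft_force: [1.1, -0.0, 2.8]
opening: 0.133
```

Request:
carry_out(moves=[{"dx": 0, "dy": 0, "dz": -0.02, "twist": 0}, {"dx": 0, "dy": 0, "dz": -0.055, "twist": 0}, {"dx": 0, "dy": 0, "dz": -0.095, "twist": 0}, {"dx": 0, "dy": 0, "dz": -0.135, "twist": 0}, {"dx": 0, "dy": 0, "dz": -0.16, "twist": 0}])

```text
t: 14.1
eef_pos: [592.9, 303.6, 242.6]
tcp_rot: [-3.141, -0.003, 0.255]
ft_force: [0.0, -0.9, -0.1]
opening: 0.136
```

```bash
python3 go.py 616 -278 230
```

```text
now [592.9 303.6 242.6] [-3.141e+00 -3.000e-03  2.550e-01] open 13.0 F [ 0.  -0.9 -0.1] t 14.1
[ 616. -278.  230.] from now, tool m: [-0.1243  0.5687  0.0121]
```

Request:
carry_out(moves=[{"dx": -0.008, "dy": 0.02, "dz": 0, "twist": 0}, {"dx": -0.02, "dy": 0.058, "dz": 0, "twist": 0}, {"dx": -0.034, "dy": 0.1, "dz": 0, "twist": 0}, {"dx": -0.048, "dy": 0.145, "dz": 0, "twist": 0}, {"dx": -0.062, "dy": 0.19, "dz": 0, "twist": 0}])

```text
t: 14.6
eef_pos: [580.0, 102.5, 239.4]
tcp_rot: [-3.142, 0.0, 0.255]
ft_force: [1.6, -0.1, -0.5]
opening: 0.134
```

Request:
carry_out(moves=[{"dx": -0.014, "dy": 0.045, "dz": 0, "twist": 0}, {"dx": -0.029, "dy": 0.09, "dz": 0, "twist": 0}, {"dx": -0.044, "dy": 0.135, "dz": 0, "twist": 0}, {"dx": -0.059, "dy": 0.18, "dz": 0, "twist": 0}, {"dx": -0.074, "dy": 0.225, "dz": 0, "twist": 0}])

```text
t: 15.1
eef_pos: [565.1, -134.2, 239.5]
tcp_rot: [-3.141, 0.0, 0.255]
ft_force: [0.6, 0.8, -0.5]
opening: 0.133
```

Request:
carry_out(moves=[{"dx": -0.014, "dy": 0.045, "dz": 0, "twist": 0}, {"dx": -0.028, "dy": 0.085, "dz": 0, "twist": 0}, {"dx": -0.04, "dy": 0.12, "dz": 0, "twist": 0}, {"dx": -0.046, "dy": 0.145, "dz": 0, "twist": 0}, {"dx": -0.048, "dy": 0.154, "dz": 0, "twist": 0}])

```text
t: 15.6
eef_pos: [557.5, -295.8, 239.1]
tcp_rot: [-3.141, 0.0, 0.253]
ft_force: [0.3, 0.5, -0.1]
opening: 0.132
```

Request:
carry_out(moves=[{"dx": 0, "dy": 0, "dz": 0, "twist": 0}, {"dx": 0, "dy": 0, "dz": 0, "twist": 0}, {"dx": 0, "dy": 0, "dz": 0, "twist": 0}])

```text
t: 15.9
eef_pos: [558.2, -292.2, 239.7]
tcp_rot: [-3.141, -0.0, 0.256]
ft_force: [-1.0, 0.4, -0.2]
opening: 0.133
```

```bash
python3 go.py 616 -278 85;python3 wr.py w5.png
```

```text
now [ 558.2 -292.2  239.7] [-3.141 -0.     0.256] open 12.6 F [-1.   0.4 -0.2] t 15.9
[ 616. -278.   85.] from now, tool m: [0.0595 0.0009 0.1547]
cam [ 626. -275.  409.] fwd [-0.24 -0.06 -0.97] table z 0.1
[0, 35, 69, 60, 3697] lo [587. -45.   4.] hi [647.  31.  12.]
   top circ [array([615.9,  -5.2]), np.float64(44.7)] mid [616.8  -6.7  10.8]
[81, 60, 93, 62, 4257] lo [ 590. -161.    6.] hi [ 640. -117.  133.]
   top circ [array([ 615.2, -134.6]), np.float64(8.2)] mid [ 615.1 -134.6  131.3]
[250, 92, 68, 68, 4009] lo [ 583. -319.    3.] hi [ 656. -246.   13.]
   top circ [array([ 619.5, -282.1]), np.float64(47.8)] mid [ 619.3 -282.4   11.7]
[399, 139, 161, 150, 15940] lo [ 506. -533.    6.] hi [ 659. -459.  122.]
   top circ [array([ 599.3, -500.2]), np.float64(63.3)] mid [ 599.3 -511.2  119.4]
[0, 196, 30, 58, 1277] lo [405. -31.   3.] hi [470.  18.  30.]
   top circ [array([436.4,  -2.7]), np.float64(34.1)] mid [436.4 -13.3  27.6]
[97, 213, 88, 76, 3536] lo [ 394. -201.    3.] hi [ 477. -114.   12.]
   top circ [array([ 432.2, -157. ]), np.float64(56.5)] mid [ 434.3 -157.1   11. ]
[424, 322, 103, 34, 969] lo [ 431. -658.    4.] hi [ 508. -471.  164.]
   top circ [array([ 503.1, -501.8]), np.float64(11.7)] mid [ 503.  -501.8  161.3]
```

View pics/w5.png

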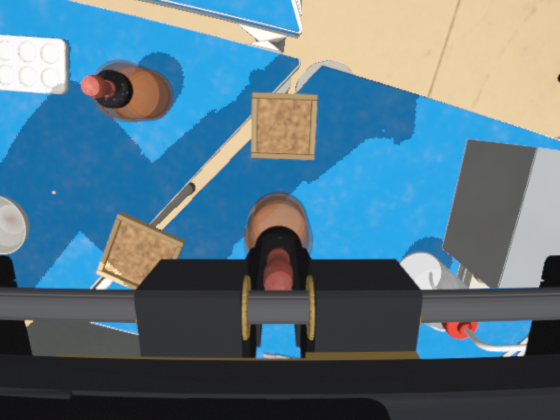

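dropper_small hangs upright (278,235). Its tray, square_small, is at (284,126), square_large is at (142,250) and dropper_large is at (130,92).

Request:
carry_out(moves=[{"dx": 0.015, "dy": 0.001, "dz": 0.01, "twist": 0}, {"dx": 0.035, "dy": 0.0025, "dz": 0.03, "twist": 0}, {"dx": 0.052, "dy": 0.004, "dz": 0.06, "twist": 0}, {"dx": 0.06, "dy": 0.004, "dz": 0.095, "twist": 0}, {"dx": 0.06, "dy": 0.004, "dz": 0.125, "twist": 0}])

```text
t: 16.45
eef_pos: [618.5, -280.7, 112.0]
tcp_rot: [-3.141, 0.0, 0.256]
ft_force: [0.7, -0.4, -0.2]
opening: 0.136
```

Request:
carry_out(moves=[{"dx": 0, "dy": 0, "dz": 0, "twist": 0}, {"dx": 0, "dy": 0, "dz": 0, "twist": 0}, {"dx": 0, "dy": 0, "dz": 0, "twist": 0}])

```text
t: 16.75
eef_pos: [618.0, -282.5, 116.4]
tcp_rot: [3.14, -0.002, 0.255]
ft_force: [0.8, 0.1, -1.0]
opening: 0.137
```

```bash
python3 go.py 617.5 -281 85;python3 wr.py w6.png|head -6
```

```text
now [ 618.  -282.5  116.4] [ 3.14e+00 -2.00e-03  2.55e-01] open 13.0 F [ 0.8  0.1 -1. ] t 16.75
[ 617.5 -281.    85. ] from now, tool m: [-0.0001 -0.0016  0.0314]
cam [ 686. -265.  286.] fwd [-0.24 -0.06 -0.97] table z -0.0
[0, 132, 127, 94, 9461] lo [ 593. -161.    6.] hi [ 642. -120.  108.]
   top circ [array([ 615.4, -135. ]), np.float64(6.7)] mid [ 615.4 -136.9  108.9]
[233, 164, 92, 126, 9846] lo [ 587. -318.    3.] hi [ 656. -246.  164.]
   top circ [array([ 630. , -279.8]), np.float64(10.9)] mid [ 629.3 -279.8  163.3]
[505, 222, 55, 66, 2343] lo [ 605. -502.    4.] hi [ 663. -481.   47.]
```

View pics/w6.png

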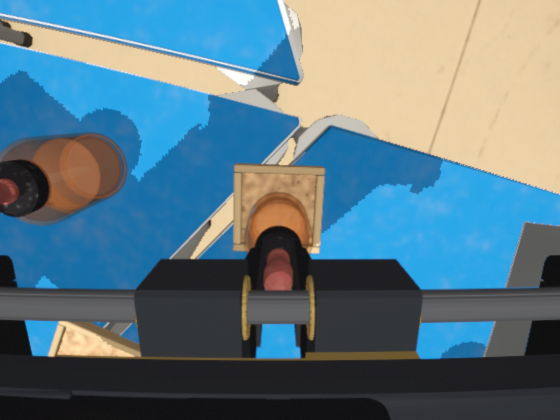

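Tray columns 234–325 are centred on the bottle (278), and its far corner agrees with a centre near (618,-282). Lowering.

Request:
carry_out(moves=[{"dx": 0, "dy": 0, "dz": 0.01, "twist": 0}, {"dx": 0, "dy": 0, "dz": 0.02, "twist": 0}, {"dx": 0, "dy": 0, "dz": 0.027, "twist": 0}, {"dx": 0, "dy": 0, "dz": 0.028, "twist": 0}, {"dx": 0, "dy": 0, "dz": 0.028, "twist": 0}])

```text
t: 17.3
eef_pos: [616.9, -282.3, 86.2]
tcp_rot: [-3.141, 0.001, 0.255]
ft_force: [0.4, -0.3, -0.8]
opening: 0.134
```

Request:
carry_out(moves=[{"dx": 0, "dy": 0, "dz": 0.001, "twist": 0}, {"dx": 0, "dy": 0, "dz": 0.002, "twist": 0}, {"dx": 0, "dy": 0, "dz": 0.002, "twist": 0}, {"dx": 0, "dy": 0, "dz": 0.002, "twist": 0}])

```text
t: 17.7
eef_pos: [617.1, -282.4, 84.8]
tcp_rot: [3.141, -0.0, 0.255]
ft_force: [0.5, 0.6, -0.4]
opening: 0.138
```

```bash
cat > chk.py <<'E'
import sys
from h import *
X,Y,rb,h1,h2=map(float,sys.argv[1:6])
for n in('side','scene'):
    ci=camera_info(n);im,d=read_camera(n);hsv=cv2.cvtColor(im,cv2.COLOR_RGB2HSV)
    R=np.array(ci['R']);f=R[2,:2]/np.linalg.norm(R[2,:2]);r=np.array([f[1],-f[0]])
    v,u=np.mgrid[:420,:560];P=world(ci,np.c_[u.ravel(),v.ravel()],d.ravel()).reshape(420,560,3)
    near=(d>0)&(np.hypot(P[...,0]-X,P[...,1]-Y)<60)
    b=near&(P[...,2]>h1)&(P[...,2]<h2)&(hsv[...,2]>30)
    w=near&(P[...,2]>9)&(P[...,2]<15)&(hsv[...,0]<30)
    for nm,m in(('bottle',b),('rim',w)):
        Q=P[m][:,:2]
        if len(Q)<10: print(n,nm,'few');continue
        F=np.percentile(Q@f,[2,98]);S=np.percentile(Q@r,[1,99]);print(n,nm,m.sum(),'fwd',F.round(1),'right',S.round(1),'centre guess',((F[0]+rb)*f+S.mean()*r).round(1) if nm=='bottle' else (F.mean()*f+S.mean()*r).round(1))
E
python3 go.py; python3 chk.py 617.5 -281 20.5 20 50
```

```text
now [ 617.1 -282.4   84.8] [ 3.141 -0.     0.255] open 13.1 F [ 0.5  0.6 -0.4] t 17.7
side bottle 130 fwd [550.  567.9] right [-384.6 -345.2] centre guess [ 616.3 -280.7]
side rim 113 fwd [529.8 600.6] right [-404.7 -325.5] centre guess [ 613.6 -276.1]
scene bottle 91 fwd [586.2 609.3] right [-316.9 -277. ] centre guess [ 614.6 -280. ]
scene rim 68 fwd [566.4 632.1] right [-339.4 -259.3] centre guess [ 611.8 -272.7]
```

Camera check: the bottle is within about 2 mm of the tray centre. I lower it the last bit and release.

Request:
carry_out(moves=[{"dx": 0, "dy": 0, "dz": 0.001, "twist": 0}, {"dx": 0, "dy": 0, "dz": 0.002, "twist": 0}, {"dx": 0, "dy": 0, "dz": 0.002, "twist": 0}])

```text
t: 18.1
eef_pos: [617.8, -282.8, 84.6]
tcp_rot: [3.139, -0.002, 0.255]
ft_force: [-2.8, 1.5, 14.1]
opening: 0.133
```

Request:
carry_out(moves=[{"dx": 0, "dy": 0, "dz": 0, "twist": 0}, {"dx": 0, "dy": 0, "dz": 0, "twist": 0}, {"dx": 0, "dy": 0, "dz": 0, "twist": 0}, {"dx": 0, "dy": 0, "dz": 0, "twist": 0}, {"dx": 0, "dy": 0, "dz": 0, "twist": 0}], grip=0.05)

```text
t: 18.6
eef_pos: [617.0, -282.3, 82.4]
tcp_rot: [-3.141, 0.0, 0.255]
ft_force: [0.9, 0.1, 0.1]
opening: 0.488
```

Request:
carry_out(moves=[{"dx": 0, "dy": 0, "dz": -0.015, "twist": 0}, {"dx": 0, "dy": 0, "dz": -0.045, "twist": 0}, {"dx": 0, "dy": 0, "dz": -0.08, "twist": 0}, {"dx": 0, "dy": 0, "dz": -0.11, "twist": 0}, {"dx": 0, "dy": 0, "dz": -0.12, "twist": 0}])

```text
t: 19.1
eef_pos: [618.0, -282.8, 207.2]
tcp_rot: [3.138, -0.004, 0.255]
ft_force: [0.2, -1.0, 0.2]
opening: 0.524
```

```bash
python3 go.py 613.5 -133 160; python3 wr.py
```

```text
now [ 618.  -282.8  207.2] [ 3.138 -0.004  0.255] open 49.9 F [ 0.2 -1.   0.2] t 19.1
[ 613.5 -133.   160. ] from now, tool m: [ 0.0333 -0.1463  0.0467]
cam [ 685. -265.  377.] fwd [-0.24 -0.06 -0.97] table z -0.0
[0, 95, 51, 60, 2818] lo [590. -45.   4.] hi [648.   8.  12.]
   top circ [array([618.1, -16.1]), np.float64(37.1)] mid [618.3 -18.2  10.2]
[57, 129, 104, 67, 4966] lo [ 593. -161.    7.] hi [ 642. -115.  133.]
   top circ [array([ 615.5, -135.1]), np.float64(8.3)] mid [ 615.6 -134.6  131.3]
[243, 153, 70, 70, 4432] lo [ 583. -318.    3.] hi [ 657. -245.  112.]
   top circ [array([ 618.7, -282. ]), np.float64(6.8)] mid [ 618.6 -282.1  109.9]
[454, 198, 106, 90, 6966] lo [ 602. -559.    5.] hi [ 671. -482.  121.]
   top circ [array([ 637.2, -493.1]), np.float64(25.4)] mid [ 637.  -491.9  119. ]
[498, 320, 34, 36, 940] lo [ 551. -511.  107.] hi [ 585. -493.  122.]
   top circ [array([ 568.8, -500.7]), np.float64(18.7)] mid [ 568.8 -502.7  119. ]
```

dropper_small stands in square_small (top at about 112 mm, centred). Now dropper_large at (614.5,-133.5).

Request:
carry_out(moves=[{"dx": 0.01, "dy": -0.04, "dz": 0, "twist": 0}, {"dx": 0.02, "dy": -0.085, "dz": 0, "twist": 0}, {"dx": 0.03, "dy": -0.125, "dz": 0, "twist": 0}, {"dx": 0.0345, "dy": -0.145, "dz": 0.01, "twist": 0}, {"dx": 0.0345, "dy": -0.145, "dz": 0.04, "twist": 0}])

```text
t: 19.65
eef_pos: [614.6, -130.6, 163.8]
tcp_rot: [3.14, -0.003, 0.258]
ft_force: [1.1, -1.4, -0.1]
opening: 0.527
```

Request:
carry_out(moves=[{"dx": 0, "dy": 0, "dz": 0, "twist": 0}, {"dx": 0, "dy": 0, "dz": 0.02, "twist": 0}, {"dx": 0, "dy": 0, "dz": 0.04, "twist": 0}, {"dx": 0, "dy": 0, "dz": 0.056, "twist": 0}, {"dx": 0, "dy": 0, "dz": 0.056, "twist": 0}])

```text
t: 20.15
eef_pos: [613.0, -133.7, 105.0]
tcp_rot: [-3.14, 0.003, 0.254]
ft_force: [0.2, 0.3, 0.5]
opening: 0.524
```

```bash
python3 go.py 614.5 -133.5 106;  python3 - <<'E'
from h import *
f,d=read_camera('side');save(cv2.resize(f[80:230,200:400],None,fx=3.5,fy=3.5),'s5.png')
E
```

```text
now [ 613.  -133.7  105. ] [-3.14e+00  3.00e-03  2.54e-01] open 49.9 F [0.2 0.3 0.5] t 20.15
[ 614.5 -133.5  106. ] from now, tool m: [ 0.0015  0.0002 -0.001 ]
```

View pics/s5.png

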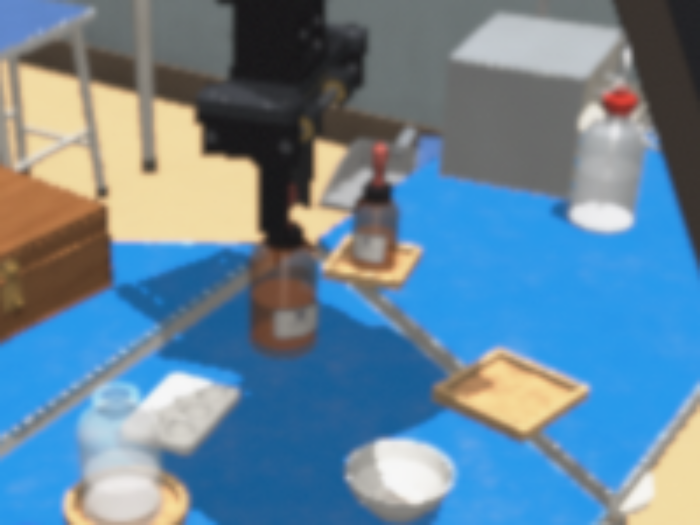

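dropper_small is in its tray (375,240), and the fingers straddle dropper_large's bulb (290,195). Closing and lifting.

Request:
carry_out(moves=[{"dx": 0, "dy": 0, "dz": 0, "twist": 0}, {"dx": 0, "dy": 0, "dz": 0, "twist": 0}, {"dx": 0, "dy": 0, "dz": 0, "twist": 0}, {"dx": 0, "dy": 0, "dz": 0, "twist": 0}, {"dx": 0, "dy": 0, "dz": 0, "twist": 0}], grip=0.006)

```text
t: 20.7
eef_pos: [614.0, -133.3, 106.9]
tcp_rot: [3.141, -0.0, 0.255]
ft_force: [-1.0, -0.0, 2.2]
opening: 0.161
```

Request:
carry_out(moves=[{"dx": 0, "dy": 0, "dz": 0, "twist": 0}, {"dx": 0, "dy": 0, "dz": 0, "twist": 0}, {"dx": 0, "dy": 0, "dz": 0, "twist": 0}, {"dx": 0, "dy": 0, "dz": 0, "twist": 0}])

```text
t: 21.1
eef_pos: [614.1, -133.4, 106.9]
tcp_rot: [3.141, -0.0, 0.255]
ft_force: [0.5, -0.6, 3.9]
opening: 0.159
```

Request:
carry_out(moves=[{"dx": 0, "dy": 0, "dz": -0.015, "twist": 0}, {"dx": 0, "dy": 0, "dz": -0.045, "twist": 0}, {"dx": 0, "dy": 0, "dz": -0.075, "twist": 0}, {"dx": -0.015, "dy": -0.002, "dz": -0.09, "twist": 0}, {"dx": -0.045, "dy": -0.006, "dz": -0.09, "twist": 0}])

```text
t: 21.6
eef_pos: [569.9, -138.9, 198.2]
tcp_rot: [3.14, -0.003, 0.256]
ft_force: [-1.1, -0.4, -0.8]
opening: 0.161
```

Request:
carry_out(moves=[{"dx": -0.035, "dy": -0.005, "dz": 0, "twist": 0}, {"dx": -0.07, "dy": -0.01, "dz": 0, "twist": 0}, {"dx": -0.105, "dy": -0.015, "dz": 0, "twist": 0}, {"dx": -0.13, "dy": -0.018, "dz": 0, "twist": 0}, {"dx": -0.1395, "dy": -0.0193, "dz": 0, "twist": 0}])

```text
t: 22.1
eef_pos: [427.0, -155.2, 196.6]
tcp_rot: [-3.141, 0.001, 0.254]
ft_force: [0.8, 0.4, -1.2]
opening: 0.159
```

Request:
carry_out(moves=[{"dx": 0, "dy": 0, "dz": 0.0, "twist": 0}, {"dx": 0, "dy": 0, "dz": 0.02, "twist": 0}, {"dx": 0, "dy": 0, "dz": 0.04, "twist": 0}, {"dx": 0, "dy": 0, "dz": 0.05, "twist": 0}, {"dx": 0, "dy": 0, "dz": 0.05, "twist": 0}])

```text
t: 22.6
eef_pos: [429.3, -155.1, 145.5]
tcp_rot: [-3.14, 0.002, 0.255]
ft_force: [-0.4, -0.4, -0.4]
opening: 0.162
```

```bash
python3 go.py 429.5 -155.5 111;python3 wr.py w7.png; python3 chk.py 429.5 -155.5 27 35 90
```

```text
now [ 429.3 -155.1  145.5] [-3.14e+00  2.00e-03  2.55e-01] open 15.4 F [-0.4 -0.4 -0.4] t 22.6
[ 429.5 -155.5  111. ] from now, tool m: [0.0001 0.0005 0.0345]
cam [ 498. -138.  315.] fwd [-0.24 -0.06 -0.97] table z -0.0
[445, 0, 115, 65, 5828] lo [ 581. -319.    3.] hi [ 622. -249.   78.]
   top circ [array([ 608.9, -281.1]), np.float64(9.0)] mid [ 608.7 -281.1   76.4]
[43, 105, 86, 88, 5826] lo [404. -29.   3.] hi [469.  36.  30.]
   top circ [array([437.,   4.]), np.float64(35.5)] mid [436.7   3.6  27.9]
[217, 136, 127, 154, 10953] lo [ 403. -199.    3.] hi [ 474. -114.  169.]
   top circ [array([ 440.2, -152.6]), np.float64(15.2)] mid [ 435.4 -152.3  166.7]
[427, 333, 97, 23, 506] lo [ 335. -435.    3.] hi [ 342. -332.    6.]
   top circ [array([ 337.4, -383.6]), np.float64(53.1)] mid [ 338.7 -383.6    5. ]
side bottle 379 fwd [335.  360.2] right [-303.  -252.1] centre guess [ 429.7 -153. ]
side rim 190 fwd [309.5 395.4] right [-330.1 -224.9] centre guess [ 424.5 -145.1]
scene bottle 233 fwd [363.1 388.9] right [-259.  -206.6] centre guess [ 427.6 -153.4]
scene rim 81 fwd [338.8 421. ] right [-281.6 -192.4] centre guess [ 424.3 -142.9]
```

View pics/w7.png

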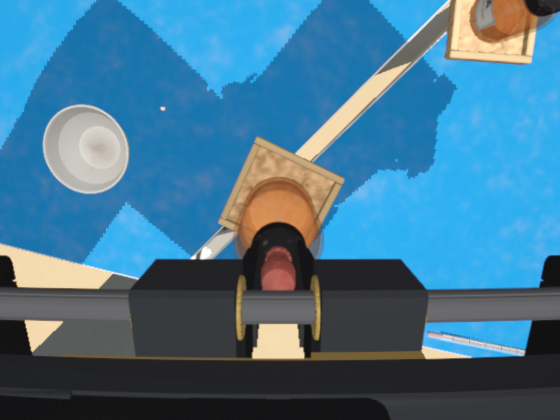

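The side view puts bottle and tray at the same centre in both directions. 15 pictures viewed so far. Lowering to the floor.

Request:
carry_out(moves=[{"dx": 0, "dy": 0, "dz": 0.012, "twist": 0}, {"dx": 0, "dy": 0, "dz": 0.024, "twist": 0}, {"dx": 0, "dy": 0, "dz": 0.031, "twist": 0}, {"dx": 0, "dy": 0, "dz": 0.033, "twist": 0}, {"dx": 0, "dy": 0, "dz": 0.033, "twist": 0}])

```text
t: 23.25
eef_pos: [429.1, -155.4, 113.8]
tcp_rot: [3.141, -0.0, 0.255]
ft_force: [-0.5, -0.3, -0.9]
opening: 0.161
```

Request:
carry_out(moves=[{"dx": 0, "dy": 0, "dz": 0.001, "twist": 0}, {"dx": 0, "dy": 0, "dz": 0.001, "twist": 0}, {"dx": 0, "dy": 0, "dz": 0.001, "twist": 0}])

```text
t: 23.55
eef_pos: [429.1, -155.4, 112.9]
tcp_rot: [3.141, -0.0, 0.255]
ft_force: [-1.0, -0.7, -0.6]
opening: 0.161
```

Request:
carry_out(moves=[{"dx": 0, "dy": 0, "dz": 0.001, "twist": 0}, {"dx": 0, "dy": 0, "dz": 0.0015, "twist": 0}, {"dx": 0, "dy": 0, "dz": 0.0015, "twist": 0}])

```text
t: 23.85
eef_pos: [429.4, -155.6, 111.8]
tcp_rot: [3.14, -0.001, 0.255]
ft_force: [-1.5, -1.2, 8.6]
opening: 0.16
```

Request:
carry_out(moves=[{"dx": 0, "dy": 0, "dz": 0, "twist": 0}, {"dx": 0, "dy": 0, "dz": 0, "twist": 0}, {"dx": 0, "dy": 0, "dz": 0, "twist": 0}, {"dx": 0, "dy": 0, "dz": 0, "twist": 0}, {"dx": 0, "dy": 0, "dz": 0, "twist": 0}], grip=0.05)

```text
t: 24.35
eef_pos: [428.9, -155.3, 111.0]
tcp_rot: [-3.142, 0.0, 0.255]
ft_force: [0.9, -0.6, -0.1]
opening: 0.503
```

Request:
carry_out(moves=[{"dx": 0, "dy": 0, "dz": -0.015, "twist": 0}, {"dx": 0, "dy": 0, "dz": -0.045, "twist": 0}, {"dx": 0, "dy": 0, "dz": -0.08, "twist": 0}, {"dx": 0, "dy": 0, "dz": -0.11, "twist": 0}, {"dx": 0, "dy": 0, "dz": -0.13, "twist": 0}])

```text
t: 24.85
eef_pos: [429.2, -155.4, 243.2]
tcp_rot: [3.14, -0.002, 0.255]
ft_force: [-0.9, -0.3, -1.1]
opening: 0.525
```

Request:
carry_out(moves=[{"dx": 0, "dy": 0, "dz": 0, "twist": 0}, {"dx": 0, "dy": 0, "dz": 0, "twist": 0}, {"dx": 0, "dy": 0, "dz": 0, "twist": 0}, {"dx": 0, "dy": 0, "dz": 0, "twist": 0}, {"dx": 0, "dy": 0, "dz": 0, "twist": 0}])

```text
t: 25.35
eef_pos: [428.8, -155.3, 240.4]
tcp_rot: [-3.141, 0.001, 0.255]
ft_force: [0.4, 0.6, 0.6]
opening: 0.522
```

```bash
python3 - <<'E'
from h import *
f,d=read_camera('side');save(cv2.resize(f[100:340,150:430],None,fx=2.8,fy=2.5),'fin.png')
ci=camera_info('side')
v,u=np.mgrid[:420,:560];P=world(ci,np.c_[u.ravel(),v.ravel()],d.ravel()).reshape(420,560,3)
for n,x,y in (('clear',577,110),('grey',450,315),('dl',429,-155),('ds',617,-281),('dish',437,4),('plate',614,0)):
    m=(d>0)&(abs(P[...,0]-x)<42)&(abs(P[...,1]-y)<42)&(P[...,2]>(17 if n not in('dish','plate') else 5))&(P[...,2]<142)
    Q=P[m];T=Q[Q[:,2]>Q[:,2].max()-8];print(n,'top',((T.min(0)+T.max(0))/2).round(1),'all',Q.min(0).round(),Q.max(0).round())
E
python3 wr.py; python3 go.py
```

```text
clear top [578.1 110.7  91.5] all [551.  87.  17.] [599. 137.  96.]
grey top [448.4 314.7  81.7] all [430. 300.  17.] [462. 333.  86.]
dl top [ 428.3 -151.6  137.3] all [ 401. -168.   17.] [ 455. -125.  141.]
ds top [ 615.9 -279.1  110.4] all [ 596. -291.   17.] [ 634. -257.  114.]
dish top [434.8   4.5  28.9] all [401. -31.   5.] [469.  40.  33.]
plate top [612.   -0.9  10.5] all [580. -41.   5.] [644.  39.  14.]
cam [ 497. -138.  410.] fwd [-0.24 -0.06 -0.97] table z -0.1
[34, 0, 69, 22, 1029] lo [540.  70.   3.] hi [566. 132.  23.]
   top circ [array([555.7, 103.1]), np.float64(9.3)] mid [556.1 103.1  21.8]
[406, 1, 100, 75, 5290] lo [ 581. -318.    3.] hi [ 653. -244.  112.]
   top circ [array([ 617.8, -281.8]), np.float64(7.5)] mid [ 618.  -281.9  110. ]
[99, 107, 65, 68, 3399] lo [404. -28.   3.] hi [469.  36.  30.]
   top circ [array([436.8,   4.1]), np.float64(35.2)] mid [436.6   4.   28. ]
[231, 132, 98, 97, 5454] lo [ 390. -199.    3.] hi [ 475. -113.  138.]
   top circ [array([ 430.6, -155.2]), np.float64(7.9)] mid [ 430.9 -155.   136. ]
[537, 178, 23, 50, 832] lo [ 465. -475.    3.] hi [ 516. -454.   39.]
   top circ [array([ 482.4, -462.4]), np.float64(16.1)] mid [ 482.4 -461.4   37. ]
now [ 428.9 -155.3  240.7] [-3.141e+00  1.000e-03  2.550e-01] open 50.2 F [ 0.2 -0.8  0.3] t 25.45
```

View pics/fin.png

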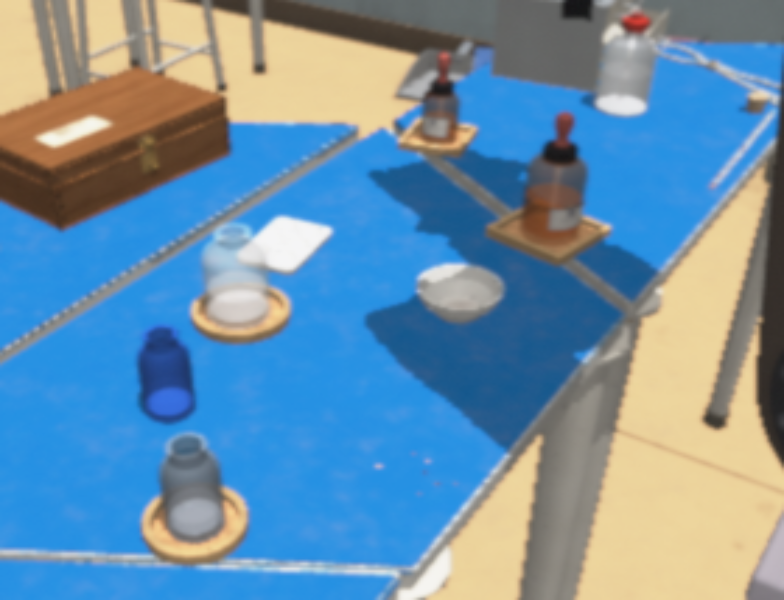

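The final picture shows all four bottles upright in their trays: clear (237,290), grey (192,500), dropper_small (440,115) and dropper_large (555,205). The dish and plate have not moved.

```bash
python3 -c "
from cell import *
print(job_done())"
```

```text
the job is handed in; nothing more can be done
None
```

All four bottles are standing upright in their trays, and I handed the job in at about 25.5 s of the allowed 128 s. dropper_large is in square_large, dropper_small in square_small, bottle_clear in round_large and bottle_grey in round_small.

- **Final check:** bottle-top heights match bottles resting on the 5 mm cork floors, reading about 3 mm high from the side camera. Each bottle measured about 4 mm or less from its tray centre, with about 8 mm of play. The dish, spot plate and blue look-alikes were not touched. The dish and plate measured in place at the end; for the blue bottle I only have the final picture, and the blue dropper was not in it.
- **Forces:** the highest wrist force I saw was about 14 N, while setting dropper_small down.
- **Disagreements:** the wrist camera differed from the scene and side cameras by 2–5 mm on positions. I aimed at the averages and checked the alignment above each tray with the cameras before letting go.
- **Refused calls:** my first two move calls were refused because they lacked the "twist" value. They moved nothing.

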